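# Count the complete wheel kit

### The arm

A 6-joint arm with a two-finger parallel gripper is mounted at the origin on the work surface. World frame = base frame: x ahead of the robot, y to its left, z up, the work surface at z = 0. Lengths are in m, angles in degrees, forces in N, time in s.
With the tool pointing down it reaches from about 0.325 to 0.9 m from the base axis. Payload 6.1 kg.
Tool frame: the origin (TCP) lies between the finger pads; the fingertips stand ctrl.tip_reach ahead of it and the grasp point (between the pads) lies 5 mm behind it (ctrl.tip_reach is the distance from the TCP to the fingertips, in m); z points along the fingers, y is the direction in which the jaws open and shut (so a half turn about z gives the same grasp; the last joint's range is limited). The gripper opens to 85 mm and grips with 20 to 120 N. Pads are 22 mm wide; open, the fingers measure 114 mm over their backs; the gripper's body (76 mm by 85 mm) begins 54 mm behind the grasp point. The pads swing forward as they close: fully open they stand 13 mm farther back than shut.
Start: joints at [-73.115, 12.628, 87.462, -0, 79.91, -7.225], TCP at [0.255, -0.57, 0.245] pointing down, gripper open.
Joint ranges: [-170.65, 170.65], [-52.31, 119.04], [5.05, 147.46], [-71.25, 251.25], [11.57, 151.72], [-153.62, 153.62]. Speed limits (degrees/s): [147.25, 147.25, 172.46, 180, 180, 180].

### API

Orientations are given as [roll, pitch, yaw] about the fixed x, y, z axes, in that order (R = Rz(yaw) Ry(pitch) Rx(roll)).
In Python, from plant import ctrl gives the robot as it stands.
- The arm moves only by the shell command python3 -m pendant 'ROWS' [OPENING] [FORCE]. ROWS is JSON, a list of rows, each an object of numbers: "x", "y", "z": the shift along the tool's x, y, z in cm; "ax", "ay", "az": the turn, a rotation vector about the tool's x, y, z in degrees. In form: [{"x": .., "y": .., "z": .., "ax": .., "ay": .., "az": ..}, ...]. A call has exactly 10 rows; each row shifts and turns the commanded pose from where the row before left it, along the tool's axes as they then stand; what a row does not reach is not made up. A row lasts 1/10 s, in which the tool goes at most 50 mm and 8.59 degrees, less where a joint would pass 70% of its speed; a pose out of reach is approached as far as the arm can. A call with a gripper value outside its range is refused whole. OPENING is the opening, from -1 (shut) to 1 (fully open), so that 0 is half open, set as the call begins (- or left out, the last holds). The fingers move at their own pace and stop on an object; FORCE is the grip in N (left out, the last holds). Time passes only in rows, so rows that do not move let the fingers close, or fill a call up. It gives the time, the measured TCP pose, the force and the opening at its end, in the units of the state.
- ctrl.get_state(): the state, without advancing time (a new reading comes with each control period).
- ctrl.snapshot(name): name is "side" or "top" or "wrist"; returns a dict with "pixels" (420x560x3 uint8, red, green, blue), "camera_matrix" (3x3 intrinsics, pixels), "view" (4x4, takes a point from world to camera coordinates). Camera axes: x right, y up, looking along -z (the intrinsics and any distortion apply to the point x, -y, -z); pixel columns grow to the right and rows downward; lengths in m; the calibration is good to about 2 mm. A picture is of the moment at which its call begins. There is no depth.
- ctrl.sign_off(): hands the job in, once; it reports no verdict.
The state is a dict: "clock": time; "joints": joint angles; "qvel": joint speeds; "joint_torque": joint torques, N m; "position": TCP position; "ee_rot": TCP orientation; "contact_force": force on the tool from outside, world axes, zero at the start; "moment": the same for the moment, N m; "width": finger opening in m.
Only numpy, scipy, OpenCV 4.12 (cv2) and the standard library are available. Lean on these libraries where they do the work, as an engineer would, in place of code of your own. Each camera call takes 0.05 s, during which the arm holds its last target.

### The job

Three kit trays of wheels are being packed on this hobby table, each with its own plunger counter on the same board. Find the tray that has a wheel in all four compartments and count it: press its counter's plunger from above right down to its stop, hold it there for a moment, and let it spring back up. Do not press the counters of the two incomplete trays.

Things in the scene. Friction and masses are not known exactly. Their poses are not given: they have to be found in the camera images.
- head_full (a point): Plunger head of the counter with the complete tray (4 wheels): flat steel disc 38 mm across on a 12 mm stem. Slides straight down 18 mm against a spring (2 N to start, 5 N at the stop), springs back when let go. Point: centre of the head's top face, moving with it; 102 mm above the table at rest, 84 mm at the stop. z up; +x points along the board to the tray.
- head_part (a point): Same plunger head and point on the station whose tray holds 3 wheels. All three stations are alike: fixed plywood board 210 x 130 x 12 mm; at its end nearer the robot a grey counter housing 54 x 70 mm, top 62 mm above the table, plunger on top; beyond it the tray.
- head_half (a point): Same plunger head and point on the station whose tray holds 2 wheels. Trays are orange, 120 x 120 mm, rim 38 mm above the table, centre 100 mm from the plunger along the board, with four compartments for black wheels 42 mm across and 15 mm thick, lying flat.
Not all that is in view belongs to the job. What is shaped like the part that bears head_full but blue or red is not meant.

How it is judged (in metres and radians):
On the way:
1. the plunger of the complete tray's counter is pressed down to its stop (within 3 mm) and held for a moment (height (world z) of head_full below 0.087 m), for 0.1 s.
At the end, for the whole second after the job is handed in: The complete tray's plunger has been pressed to its stop and all three plungers are fully up again (within 3 mm of their rest height) (height (world z) of each of head_full, head_part, head_half above 0.099 m); the robot touches nothing.
It fails at once if the plunger of a counter with an incomplete tray is pressed (more than 5 mm) (height (world z) of any of head_part, head_half below 0.097 m).
It also fails if it takes over 27 s, if anything falls off the work surface, if the arm or the gripper's body presses on something with over 40 N, if the wrist force passes 120 N, or if a joint passes its speed limit or range.

## Working session

There is one attempt and no reset: what is moved stays moved. The work goes in short steps, Python scripts to look and compute and a shell command to move; the robot and the scene stay as the last step left them, time stands still between calls to the robot, and variables do not carry over. Pictures are saved under pics/ and viewed, and the job is handed in when it is done.

```bash
mkdir -p pics
python3 - <<'E'
from plant import ctrl
import cv2,json
print(ctrl.tip_reach); s=ctrl.get_state()
for k in s: print(k,s[k])
import pickle
d={}
for n in ("top","side"):
    r=ctrl.snapshot(n); d[n]=r
    cv2.imwrite(f"pics/{n}0.png",r["pixels"][:,:,::-1]); print(n,r["camera_matrix"],r["view"],[k for k in r])
pickle.dump(d,open("s0.pkl","wb"))
E
```

```text
0.014
clock 0.0
joints [-7.31167255e+01  1.26763372e+01  8.75261765e+01  1.15964399e-03
  7.99103452e+01 -7.22472745e+00]
qvel [-0.03266842 -0.04831356 -0.00166031 -0.07772972 -0.0343735   0.05246264]
joint_torque [-2.36880223e-04 -4.96895492e+01 -3.89395094e+01 -1.35676396e-04
  1.09802146e-02  3.46864374e-05]
position [ 0.25512103 -0.5699225   0.24418357]
ee_rot [-1.79888181e+02 -1.53255343e-02  2.41077827e+01]
contact_force [-0.05735586  0.62640289 -0.02169608]
moment [ 0.03995467 -0.04306905  0.04414998]
width 0.08528666392605938
top [[499.21273976   0.         281.33689559]
 [  0.         499.21273976 204.22372302]
 [  0.           0.           1.        ]] [[ 0.01786347 -0.99980809  0.0080418  -0.00701886]
 [ 0.98544977  0.01896549  0.16890551 -0.38821759]
 [-0.16902561  0.00490755  0.98559944 -1.2264175 ]
 [ 0.          0.          0.          1.        ]] ['pixels', 'camera_matrix', 'view']
side [[437.59376437   0.         283.79729627]
 [  0.         437.59376437 209.78671393]
 [  0.           0.           1.        ]] [[-7.77348310e-01 -6.29070124e-01  6.19085428e-04  2.73734748e-01]
 [ 3.26911634e-01 -4.03126815e-01  8.54761695e-01 -2.13743141e-01]
 [-5.37455475e-01  6.64649945e-01  5.19020291e-01 -8.08876511e-01]
 [ 0.00000000e+00  0.00000000e+00  0.00000000e+00  1.00000000e+00]] ['pixels', 'camera_matrix', 'view']
```

View pics/top0.png

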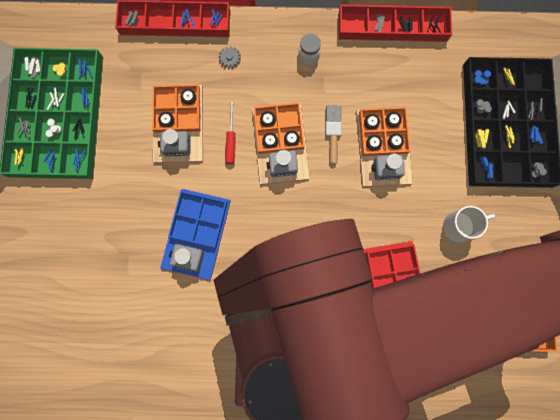

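View pics/side0.png

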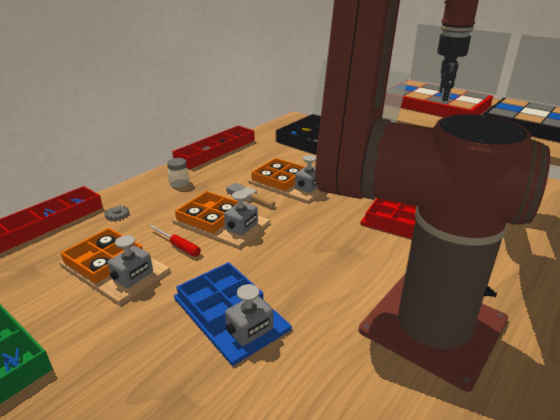

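The top view shows the orange trays: 2 wheels on the left (about 177,108), 3 in the middle (about 279,128) and 4 on the right (about 384,131). The right station's plunger is near (388,166). The blue and red look-alikes are decoys. Next I'll zoom in on the right station.

Run:
```python
import cv2,pickle,numpy as np
d=pickle.load(open("s0.pkl","rb"))
a=d["top"]["pixels"][100:195,345:425,::-1]; b=d["side"]["pixels"][140:210,240:340,::-1]
a=cv2.resize(a,None,fx=5,fy=5,interpolation=cv2.INTER_CUBIC);b=cv2.resize(b,None,fx=3.9,fy=3.9,interpolation=cv2.INTER_CUBIC)
h=max(a.shape[0],b.shape[0]);im=np.zeros((h,a.shape[1]+b.shape[1],3),np.uint8)
im[:a.shape[0],:a.shape[1]]=a;im[:b.shape[0],a.shape[1]:]=b
print(im.shape);cv2.imwrite("pics/zoom0.png",im)
```

```text
(475, 790, 3)
```

View pics/zoom0.png

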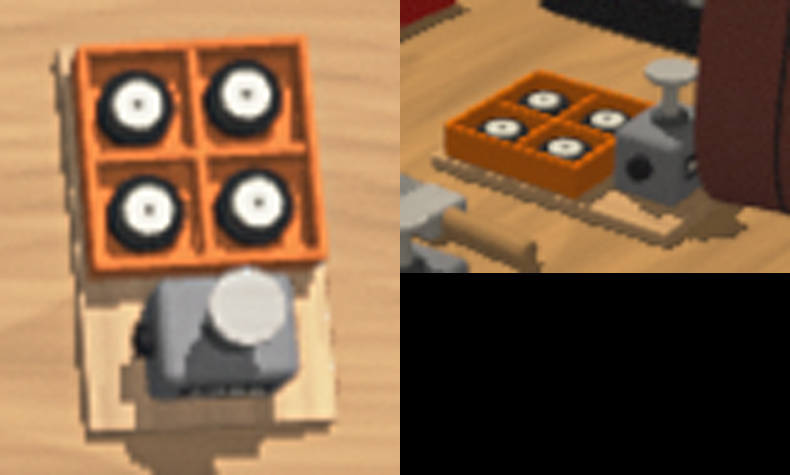

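The full tray is confirmed, with four wheels. The head disc is at zoom (247,306) in the top view and (671,73) in the side view. I'll measure it now.

```bash
cat > h.py <<'E'
import numpy as np,cv2
def ray(s,u,v):
    V=np.array(s["view"]);K=np.array(s["camera_matrix"])
    p=np.linalg.solve(K,[u,v,1.]);d=V[:3,:3].T@np.array([p[0],-p[1],-p[2]]);c=-V[:3,:3].T@V[:3,3]
    return c,d/np.linalg.norm(d)
def onz(s,u,v,z):
    c,d=ray(s,u,v);return c+d*(z-c[2])/d[2]
def proj(s,p):
    V=np.array(s["view"]);K=np.array(s["camera_matrix"]);q=V[:3,:3]@p+V[:3,3];q=K@np.array([q[0],-q[1],-q[2]]);return q[:2]/q[2]
def blob(s,box,thr):
    x0,y0,x1,y1=box;im=s["pixels"][y0:y1,x0:x1].astype(int)
    m=((im.min(2)>thr)&(im.max(2)-im.min(2)<25)).astype(np.uint8)
    n,l,st,ce=cv2.connectedComponentsWithStats(m)
    i=1+np.argmax(st[1:,4]);return ce[i]+[x0,y0],st[i]
E
python3 - <<'E'
import pickle;from h import *
d=pickle.load(open("s0.pkl","rb"))
for thr in(150,165,180):
    t,st=blob(d["top"],(380,150,410,175),thr);s,ss=blob(d["side"],(297,150,318,164),thr)
    print(thr,t,st,s,ss)
    p=onz(d["top"],*t,.102);q=onz(d["side"],*s,.102);print(p,q)
    c1,d1=ray(d["top"],*t);c2,d2=ray(d["side"],*s)
    A=np.stack([d1,-d2],1);k=np.linalg.lstsq(A,c2-c1,rcond=None)[0];print(c1+k[0]*d1,c2+k[1]*d2)
# disc size expected px and tray direction
p=onz(d["top"],394,161,.102);print(.038*499/np.linalg.norm(p-ray(d["top"],1,1)[0]))
im=cv2.cvtColor(d["top"]["pixels"],cv2.COLOR_RGB2HSV)
m=cv2.inRange(im,(5,180,120),(14,255,255));m[:, :345]=0;m[:,425:]=0;m[195:]=0;m[:100]=0
r=cv2.minAreaRect(cv2.findNonZero(m));print(r);print(onz(d["top"],*r[0],.038))
for b in cv2.boxPoints(r):print(onz(d["top"],*b,.038))
E
```

```text
150 [391.91025641 162.21474359] [  0   4  23  21 312] [309.19354839 157.58064516] [ 7  6 11  4 31]
[ 0.48482657 -0.26540721  0.102     ] [ 0.48546498 -0.27534742  0.102     ]
[ 0.48345017 -0.26419832  0.107215  ] [ 0.47940866 -0.26680734  0.10675312]Traceback (most recent call last):
  File "<stdin>", line 4, in <module>
  File "h.py", line 14, in blob
    i=1+np.argmax(st[1:,4]);return ce[i]+[x0,y0],st[i]
        ~~~~~~~~~^^^^^^^^^^
    return _wrapfunc(a, 'argmax', axis=axis, out=out, **kwds)
    return bound(*args, **kwds)
ValueError: attempt to get argmax of an empty sequence
```

Run:
```python
import pickle;from h import *
d=pickle.load(open("s0.pkl","rb"))
for thr in(155,160,165,170,175):
    try:
        t,st=blob(d["top"],(380,150,410,175),thr);print(thr,t,st,onz(d["top"],*t,.102))
    except ValueError:pass
for thr in(110,120,130,140):
    s,ss=blob(d["side"],(297,150,318,164),thr);print(thr,s,ss,onz(d["side"],*s,.102))
p=onz(d["top"],394,160.8,.102);print(p,onz(d["side"],309.1,158.3,.102),.038*499/np.linalg.norm(p-ray(d["top"],1,1)[0]))
im=cv2.cvtColor(d["top"]["pixels"],cv2.COLOR_RGB2HSV)
m=cv2.inRange(im,(5,180,120),(14,255,255));m[:, :345]=0;m[:,425:]=0;m[195:]=0;m[:100]=0
r=cv2.minAreaRect(cv2.findNonZero(m));print(r);print(onz(d["top"],*r[0],.038))
for b in cv2.boxPoints(r):print(onz(d["top"],*b,.038))
```

```text
155 [391.08396947 161.1221374 ] [  0   4  23  20 262] [ 0.48751341 -0.26345523  0.102     ]
160 [394.0257732  160.68041237] [  4   4  19  15 194] [ 0.4887591  -0.27061774  0.102     ]
165 [394.27027027 160.77297297] [  6   4  17  15 185] [ 0.48853979 -0.27120657  0.102     ]
170 [394.14689266 160.8079096 ] [  7   4  15  15 177] [ 0.48844655 -0.27090529  0.102     ]
175 [394.21965318 160.77456647] [  7   4  15  15 173] [ 0.48853335 -0.27108362  0.102     ]
110 [309.14285714 158.14285714] [ 7  6 11  5 42] [ 0.48339547 -0.27227898  0.102     ]
120 [309.125 158.05 ] [ 7  6 11  5 40] [ 0.48379226 -0.27273944  0.102     ]
130 [309.22857143 157.8       ] [ 7  6 11  5 35] [ 0.48453967 -0.2742429   0.102     ]
140 [309.21212121 157.66666667] [ 7  6 11  4 33] [ 0.48509159 -0.27492236  0.102     ]
[ 0.48845918 -0.27054911  0.102     ] [ 0.48287985 -0.2713748   0.102     ] 15.23470308407123
((384.27557373046875, 130.51123046875), (44.893917083740234, 47.540611267089844), 87.1375961303711)
[ 0.58565867 -0.26214611  0.038     ]
[ 0.64184571 -0.19836019  0.038     ]
[ 0.65091982 -0.32225703  0.038     ]
[ 0.53026088 -0.32503602  0.038     ]
[ 0.52152433 -0.20307308  0.038     ]
```

The plunger head is at about (0.488, -0.271), and the tray centre 100 mm beyond it agrees. I'll close the fingers and travel over at the present height.

```bash
python3 -m pendant '[{"x":2.2,"y":-1.2},{"x":2.2,"y":-1.2},{"x":2.2,"y":-1.2},{"x":2.2,"y":-1.2},{"x":2.2,"y":-1.2},{"x":2.2,"y":-1.2},{"x":2.2,"y":-1.2},{"x":2.2,"y":-1.2},{"x":2.2,"y":-1.2},{"x":2.2,"y":-1.2}]' -1 40
```

```text
schema error: expected keys x, y, z, ax, ay, az
```

```bash
python3 -m pendant '[{"x":2.2,"y":-1.2,"z":0,"ax":0,"ay":0,"az":0},{"x":2.2,"y":-1.2,"z":0,"ax":0,"ay":0,"az":0},{"x":2.2,"y":-1.2,"z":0,"ax":0,"ay":0,"az":0},{"x":2.2,"y":-1.2,"z":0,"ax":0,"ay":0,"az":0},{"x":2.2,"y":-1.2,"z":0,"ax":0,"ay":0,"az":0},{"x":2.2,"y":-1.2,"z":0,"ax":0,"ay":0,"az":0},{"x":2.2,"y":-1.2,"z":0,"ax":0,"ay":0,"az":0},{"x":2.2,"y":-1.2,"z":0,"ax":0,"ay":0,"az":0},{"x":2.2,"y":-1.2,"z":0,"ax":0,"ay":0,"az":0},{"x":2.2,"y":-1.2,"z":0,"ax":0,"ay":0,"az":0}]' -1 40
```

```text
clock: 1.1
position: [0.4074, -0.37, 0.2448]
ee_rot: [-180.0, 0.0, 24.1]
contact_force: [0.6, -1.0, -0.2]
width: 0.0003
```

```bash
python3 -m pendant '[{"x":1.9,"y":-0.96,"z":0,"ax":0,"ay":0,"az":0},{"x":1.9,"y":-0.96,"z":0,"ax":0,"ay":0,"az":0},{"x":1.9,"y":-0.96,"z":0,"ax":0,"ay":0,"az":0},{"x":1.9,"y":-0.96,"z":0,"ax":0,"ay":0,"az":0},{"x":1.9,"y":-0.96,"z":0,"ax":0,"ay":0,"az":0},{"x":1.9,"y":-0.96,"z":0,"ax":0,"ay":0,"az":0},{"x":0,"y":0,"z":1.5,"ax":0,"ay":0,"az":0},{"x":0,"y":0,"z":1.5,"ax":0,"ay":0,"az":0},{"x":0,"y":0,"z":0,"ax":0,"ay":0,"az":0},{"x":0,"y":0,"z":0,"ax":0,"ay":0,"az":0}]'
python3 - <<'E'
from plant import ctrl
import cv2,pickle
from h import *
d={}
for n in("wrist","side","top"):
    r=ctrl.snapshot(n);d[n]=r;cv2.imwrite(f"pics/{n}1.png",r["pixels"][:,:,::-1])
pickle.dump(d,open("s1.pkl","wb"))
print(proj(d["wrist"],np.array([.488,-.271,.102])),ctrl.get_state()["position"])
E
```

```text
clock: 2.1
position: [0.4865, -0.2722, 0.214]
ee_rot: [-179.9, 0.1, 24.1]
contact_force: [0.4, -0.4, 0.2]
width: -0.0006
[276.30959041 209.25879651] [ 0.48753711 -0.27266243  0.21579096]
```

View pics/wrist1.png

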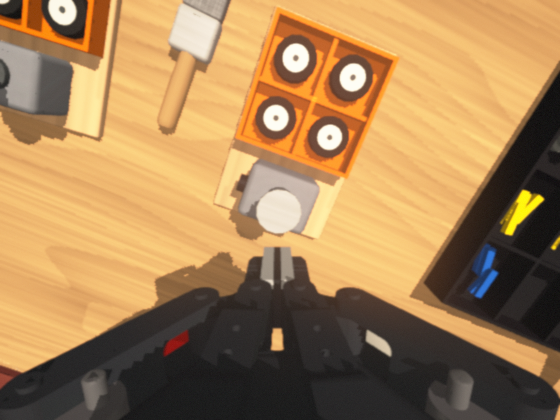

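View pics/side1.png

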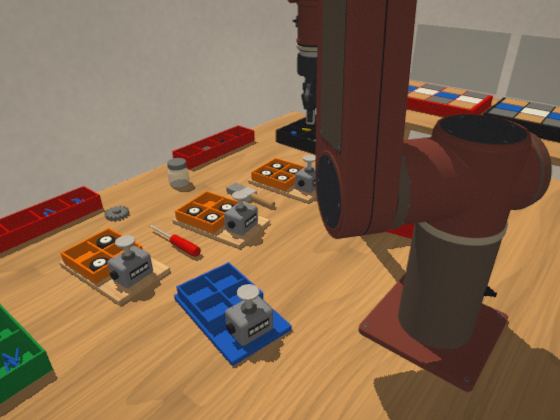

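The wrist view shows the full tray with four wheels at the top centre, and its head disc at about (279,211). The prediction was (276,209). I'll refine the position from this view.

Run:
```python
import pickle;from h import *
d=pickle.load(open("s1.pkl","rb"))
for thr in(160,175,185):
    t,st=blob(d["wrist"],(245,180,310,240),thr);print(thr,t,st,onz(d["wrist"],*t,.102))
```

```text
160 [246. 209.] [ 1 29  1  1  1] [ 0.47793218 -0.24793534  0.102     ]Traceback (most recent call last):
  File "<stdin>", line 4, in <module>
  File "h.py", line 14, in blob
    i=1+np.argmax(st[1:,4]);return ce[i]+[x0,y0],st[i]
        ~~~~~~~~~^^^^^^^^^^
    return _wrapfunc(a, 'argmax', axis=axis, out=out, **kwds)
    return bound(*args, **kwds)
ValueError: attempt to get argmax of an empty sequence
```

Run:
```python
import pickle;from h import *
d=pickle.load(open("s1.pkl","rb"));s=d["wrist"]
print(s["pixels"][211,279])
im=s["pixels"][180:240,245:310].astype(int)
for thr in (140,155):
    m=((im.min(2)>thr)&(im.max(2)-im.min(2)<45)).astype(np.uint8)
    n,l,st,ce=cv2.connectedComponentsWithStats(m);i=1+np.argmax(st[1:,4]);t=ce[i]+[245,180];print(thr,t,st[i],onz(s,*t,.102))
print(onz(s,279,211,.102))
```

```text
[241 230 212]
140 [279.65061947 203.49026549] [   0    0   65   53 2825] [ 0.49363929 -0.27150657  0.102     ]
155 [279.82181146 203.47578558] [   0    0   65   53 2705] [ 0.49370825 -0.27163057  0.102     ]
[ 0.48754143 -0.27365429  0.102     ]
```

The wrist gives (0.4875, -0.2737), which agrees with the top view to within 3 mm. The tool is already over it, so I'll descend to just above the head.

```bash
python3 -m pendant '[{"x":0,"y":0,"z":1.0,"ax":0,"ay":0,"az":0},{"x":0,"y":0,"z":1.0,"ax":0,"ay":0,"az":0},{"x":0,"y":0,"z":1.0,"ax":0,"ay":0,"az":0},{"x":0,"y":0,"z":1.0,"ax":0,"ay":0,"az":0},{"x":0,"y":0,"z":1.0,"ax":0,"ay":0,"az":0},{"x":0,"y":0,"z":1.0,"ax":0,"ay":0,"az":0},{"x":0,"y":0,"z":1.0,"ax":0,"ay":0,"az":0},{"x":0,"y":0,"z":1.0,"ax":0,"ay":0,"az":0},{"x":0,"y":0,"z":0,"ax":0,"ay":0,"az":0},{"x":0,"y":0,"z":0,"ax":0,"ay":0,"az":0}]'
python3 - <<'E'
from plant import ctrl
import cv2
s=ctrl.get_state();print(s["position"])
for n in("wrist","side"):
    r=ctrl.snapshot(n);cv2.imwrite(f"pics/{n}2.png",r["pixels"][:,:,::-1])
im=cv2.imread("pics/side2.png")[100:210,240:340];cv2.imwrite("pics/side2z.png",cv2.resize(im,None,fx=5,fy=5,interpolation=cv2.INTER_CUBIC))
E
```

```text
clock: 3.25
position: [0.4876, -0.2719, 0.1351]
ee_rot: [-180.0, 0.0, 24.1]
contact_force: [0.3, -0.4, 0.6]
width: -0.0
[ 0.48755733 -0.27185834  0.13505635]
```

View pics/wrist2.png

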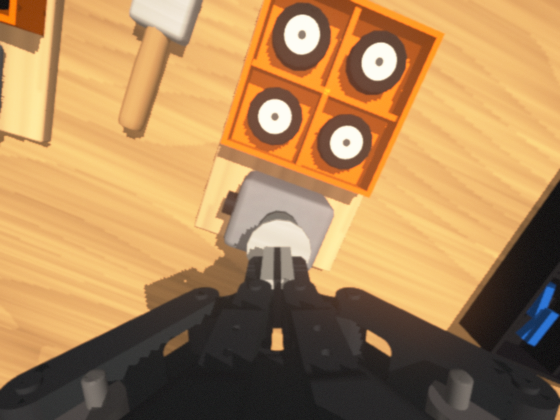

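View pics/side2z.png

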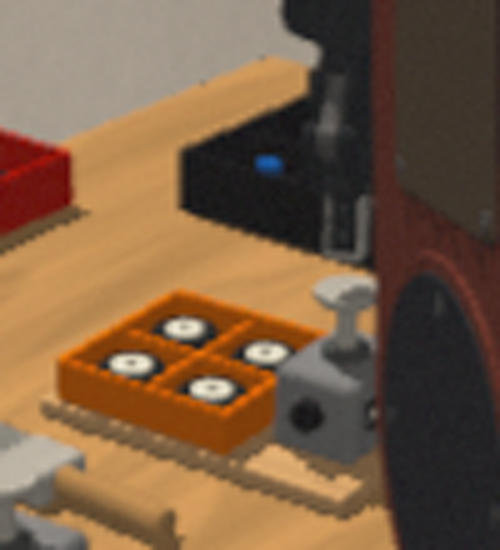

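The wrist view shows the fingertips (277,250) over the head disc (278,243). In the side zoom they hang just above the head (345,292). Now I'll press slowly.

```bash
python3 -m pendant '[{"x":0,"y":0,"z":0.6,"ax":0,"ay":0,"az":0},{"x":0,"y":0,"z":0.6,"ax":0,"ay":0,"az":0},{"x":0,"y":0,"z":0.6,"ax":0,"ay":0,"az":0},{"x":0,"y":0,"z":0.4,"ax":0,"ay":0,"az":0},{"x":0,"y":0,"z":0.4,"ax":0,"ay":0,"az":0},{"x":0,"y":0,"z":0.3,"ax":0,"ay":0,"az":0},{"x":0,"y":0,"z":0.3,"ax":0,"ay":0,"az":0},{"x":0,"y":0,"z":0.3,"ax":0,"ay":0,"az":0},{"x":0,"y":0,"z":0,"ax":0,"ay":0,"az":0},{"x":0,"y":0,"z":0,"ax":0,"ay":0,"az":0}]'
python3 - <<'E'
from plant import ctrl
import cv2
r=ctrl.snapshot("side");cv2.imwrite("pics/side3.png",r["pixels"][:,:,::-1])
im=cv2.imread("pics/side3.png")[100:210,240:340];cv2.imwrite("pics/side3z.png",cv2.resize(im,None,fx=5,fy=5,interpolation=cv2.INTER_CUBIC))
s=ctrl.get_state();print(s["position"],s["contact_force"])
E
```

```text
clock: 4.35
position: [0.4875, -0.2719, 0.1003]
ee_rot: [-180.0, 0.0, 24.1]
contact_force: [-2.8, 1.3, 4.7]
width: -0.0003
[ 0.4874781  -0.2718244   0.10038785] [-2.65539404  1.71345577  3.71969215]
```

View pics/side3z.png

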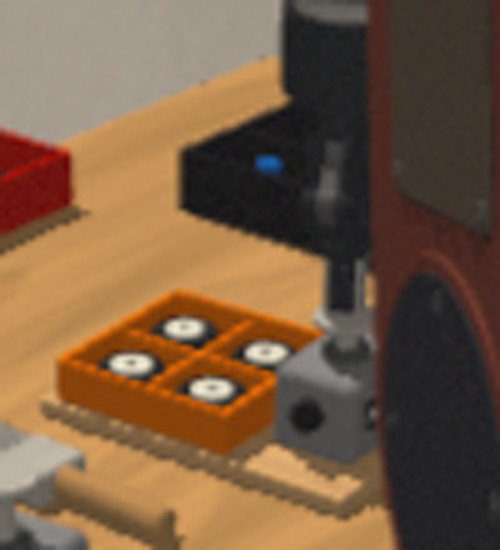

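The head is down, with the tips at about 86 mm and a force of about 4.5 N, so it is nearly at the stop. I'll go a bit further until the force rises, then hold.

```bash
python3 -m pendant '[{"x":0,"y":0,"z":0.1,"ax":0,"ay":0,"az":0},{"x":0,"y":0,"z":0,"ax":0,"ay":0,"az":0},{"x":0,"y":0,"z":0.1,"ax":0,"ay":0,"az":0},{"x":0,"y":0,"z":0,"ax":0,"ay":0,"az":0},{"x":0,"y":0,"z":0.1,"ax":0,"ay":0,"az":0},{"x":0,"y":0,"z":0,"ax":0,"ay":0,"az":0},{"x":0,"y":0,"z":0,"ax":0,"ay":0,"az":0},{"x":0,"y":0,"z":0,"ax":0,"ay":0,"az":0},{"x":0,"y":0,"z":0,"ax":0,"ay":0,"az":0},{"x":0,"y":0,"z":0,"ax":0,"ay":0,"az":0}]'
```

```text
clock: 5.4
position: [0.4877, -0.272, 0.098]
ee_rot: [180.0, -0.0, 24.1]
contact_force: [-4.2, 3.3, 10.0]
width: -0.0002
```

```bash
python3 -m pendant '[{"x":0,"y":0,"z":0.1,"ax":0,"ay":0,"az":0},{"x":0,"y":0,"z":0,"ax":0,"ay":0,"az":0},{"x":0,"y":0,"z":0,"ax":0,"ay":0,"az":0},{"x":0,"y":0,"z":0,"ax":0,"ay":0,"az":0},{"x":0,"y":0,"z":0,"ax":0,"ay":0,"az":0},{"x":0,"y":0,"z":0,"ax":0,"ay":0,"az":0},{"x":0,"y":0,"z":0,"ax":0,"ay":0,"az":0},{"x":0,"y":0,"z":0,"ax":0,"ay":0,"az":0},{"x":0,"y":0,"z":0,"ax":0,"ay":0,"az":0},{"x":0,"y":0,"z":0,"ax":0,"ay":0,"az":0}]'
```

```text
clock: 6.4
position: [0.4878, -0.272, 0.0979]
ee_rot: [180.0, 0.0, 24.1]
contact_force: [-6.0, 4.9, 16.1]
width: 0.0001
```

The height stays at 98 mm while the force rises to 16 N, so the plunger is on its stop and has been held over 1 s. Now I'll lift straight up.

```bash
python3 -m pendant '[{"x":0,"y":0,"z":-0.5,"ax":0,"ay":0,"az":0},{"x":0,"y":0,"z":-0.5,"ax":0,"ay":0,"az":0},{"x":0,"y":0,"z":-1,"ax":0,"ay":0,"az":0},{"x":0,"y":0,"z":-1.5,"ax":0,"ay":0,"az":0},{"x":0,"y":0,"z":-1.5,"ax":0,"ay":0,"az":0},{"x":0,"y":0,"z":-1.5,"ax":0,"ay":0,"az":0},{"x":0,"y":0,"z":-1.5,"ax":0,"ay":0,"az":0},{"x":0,"y":0,"z":-1.5,"ax":0,"ay":0,"az":0},{"x":0,"y":0,"z":0,"ax":0,"ay":0,"az":0},{"x":0,"y":0,"z":0,"ax":0,"ay":0,"az":0}]'
python3 - <<'E'
from plant import ctrl
import cv2
r=ctrl.snapshot("side");cv2.imwrite("pics/side4.png",r["pixels"][:,:,::-1])
im=r["pixels"][100:300,50:345,::-1];cv2.imwrite("pics/side4z.png",cv2.resize(im,None,fx=2.7,fy=2.7,interpolation=cv2.INTER_CUBIC))
s=ctrl.get_state();print(s["position"],s["contact_force"])
E
```

```text
clock: 7.4
position: [0.4878, -0.272, 0.1917]
ee_rot: [180.0, -0.0, 24.1]
contact_force: [-0.7, 0.2, -1.3]
width: 0.0002
[ 0.48734453 -0.27172844  0.1908631 ] [-0.65977139  0.40797402 -0.0391605 ]
```

View pics/side4z.png

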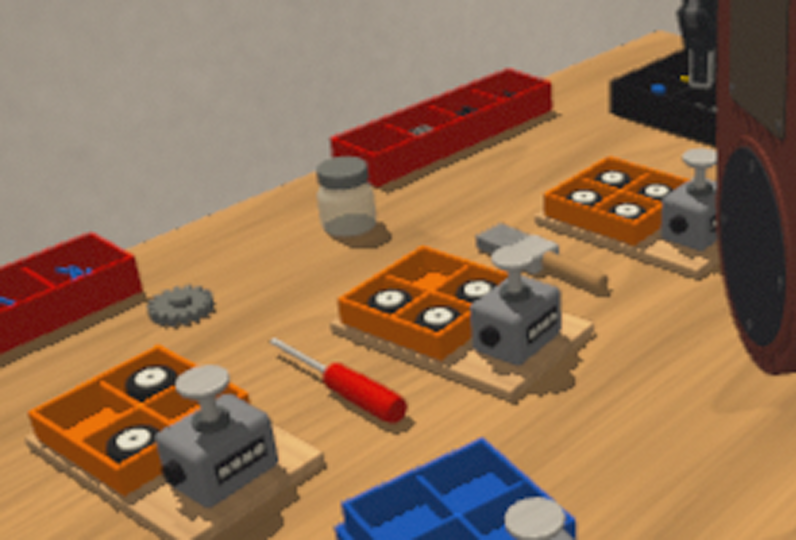

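All three plungers are up again: heads at (700,160), (515,258) and (203,383) in this zoom. The gripper is clear and the force reads about zero.

```bash
python3 -c "
from plant import ctrl
print(ctrl.sign_off())"
```

```text
the job is handed in; nothing more can be done
None
```

I pressed the counter of the four-wheel tray (the right-hand station, head at about x 0.488, y -0.272) with closed fingers, and handed the job in at about 7.5 s.

- **Press:** The fingertips stopped at about 84 mm. Another 1 mm of commanded press raised the force from 10 N to 16 N without moving them, so the plunger was on its stop. It stayed there for over 1 s before I lifted straight up.
- **Last checks:** The side view showed all three plungers up, judged by eye rather than measured. The gripper was well clear (TCP at 191 mm), and the contact force was near zero. The other two counters were never approached.
- **Disagreements:** The top, wrist and side estimates of the head position differed by up to about 6 mm. The top and wrist views agreed within 3 mm, and I aimed from those. Some of the brightness masks ran into the background, so the wrist position is one I read off the picture myself.

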